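# Prove a bump rail with a fingertip

### The arm

A 6-joint arm with a two-finger parallel gripper is mounted at the origin on a cart in front of the work surface, level with it; the furniture and walls round the work are solid. World frame = base frame: x ahead of the robot, y to its left, z up, the work surface at z = 0. Lengths are in mm, angles in degrees, forces in N, time in s.
With the tool pointing down it reaches from about 350 to 850 mm from the base axis. Payload 8.1 kg.
Tool frame: the origin (TCP) lies midway between the tips of the shut fingers; the grasp point (between the pads) lies 19 mm behind it; z points along the fingers, y is the line along which they close (so a half turn about z gives the same grasp; the last joint's range is limited). The gripper opens to 85 mm and grips with 20 to 120 N. Pads are 22 mm wide; open, the fingers measure 114 mm over their backs; the gripper's body (76 mm by 85 mm) begins 54 mm behind the grasp point. The pads swing forward as they close: fully open they stand 13 mm farther back than shut.
Start: joints at [-76.169, 7.471, 85.268, -0, 87.261, -4.893], TCP at [192.629, -568.242, 231.292] pointing down, gripper open.
Joint ranges: [-169.43, 169.43], [-51.17, 129.36], [1.28, 143.12], [-76.62, 256.62], [0, 156.53], [-152.29, 152.29]. Speed limits (degrees/s): [136.94, 136.94, 159.86, 180, 180, 180].

### API

Orientations are given as [roll, pitch, yaw] about the fixed x, y, z axes, in that order (R = Rz(yaw) Ry(pitch) Rx(roll)).
In Python, from bench import r gives the robot as it stands.
- The arm moves only by the tool drive_effector, called as name(argument=value, ...) on one line, values as JSON. Schema: {"type":"object","properties":{"deltas":{"type":"object","properties":{"plan":{"type":"array","items":{"type":"array","items":{"type":"number"},"minItems":7,"maxItems":7},"minItems":1,"maxItems":8}},"additionalProperties":false,"required":["plan"]},"squeeze":{"type":"number"},"only":{"type":"string"},"quiet":{"type":"boolean"},"lines":{"type":"string"}},"required":["deltas"],"additionalProperties":false}. deltas is an object whose key "plan" holds a list of rows, 1 to 8 of them, each of 7 numbers: a rotation vector rx, ry, rz in fractions of the full range, 1 being 60 degrees, then dx, dy, dz in normalised numbers (1 is 400 mm), then the finger opening in mm; each row is the pose to reach, as a shift and turn from the pose commanded when the call began, along the tool's axes at that moment; what a row does not reach only later rows make up. A row lasts 1/8 s, in which the tool goes at most 62.5 mm and 10.7 degrees, less where a joint would pass 70% of its speed; a pose out of reach is approached as far as the arm can. The fingers move at their own pace and stop on an object; squeeze is the grip in N (left out, the last holds). Time passes only in rows, so rows that do not move let the fingers close. The tool returns the time, the measured TCP pose, the force, the opening and the grip force at its end. only (a regular expression) keeps the lines of the reply that match it, lines (a string "A,B") keeps lines A to B, and quiet returns only ok. No shift or turn number may pass 1 either way. Input that does not fit is refused with a message, and nothing moves.
- r.sense(): the state, without advancing time (a new reading comes with each control period).
- r.snapshot(name): name is "scene" or "top" or "wrist"; returns a dict with "pixels" (420x560x3 uint8, blue, green, red), "fx", "fy", "cx", "cy" (pixels), "D" ([k1, k2, p1, p2, k3] as OpenCV has them; the pictures are not rectified), "pose" (4x4, takes a point from camera to world coordinates). Camera axes: x right, y up, looking along -z (the intrinsics and any distortion apply to the point x, -y, -z); pixel columns grow to the right and rows downward; lengths in mm; the calibration is good to about 2 mm. A picture is of the moment at which its call begins. There is no depth.
- r.hand_in(): hands the job in; it is judged then, once.
The state is a dict: "time": time; "joint_pos": joint angles; "qd": joint speeds; "joint_efforts": joint torques, N m; "tool_pos": TCP position; "tcp_rot": TCP orientation; "ft_force": force on the tool from outside, world axes, zero at the start; "wrist_torque": the same for the moment, N m; "finger_gap": finger opening in mm; "grip_force": force on a finger pad.
Only numpy, scipy, OpenCV 4.12 (cv2) and the standard library are available. Lean on these libraries where they do the work, as an engineer would, in place of code of your own. Each camera call takes 0.05 s, during which the arm holds its last target. There are 200 camera calls.

### The job

Test the L-shaped sprung bump rail by touch: without gripping anything, set the fingertips down on the free end of its longer leg, press the rail down slightly, and run them along the top of that leg, round the corner and on to the free end of the shorter leg. Keep the rail slightly pressed the whole way, never letting it spring up between the two ends and never pushing it right down to its stop. Then lift clear so that the rail springs back, and leave the loose block, filling knife and tin where they are.

Things in the scene. Friction and masses are not known exactly. Their poses are not given: they have to be found in the camera images.
- rail_base: Fixed L-shaped aluminium channel, 38 mm wide and 26 mm high, that carries the sprung rail. Its origin lies on the table at the corner where the centre lines of the two legs meet, z up. The longer leg runs 205 mm from there along its -y axis, the shorter leg 125 mm along its -x axis (outsides of the black end caps). Small flat screw lugs stick out 22 mm beside the channel.
- touch_rail (a joint): How far the rail is pressed down, m: 0 = fully up (sprung back), 0.008 = on its stop. The whole L goes straight down together, wherever it is pressed. It takes about 1.2 N to start it moving and 1.2 N more for each mm (about 5 N at 3 mm, 11 N at the stop); it springs back when released. Pressed between 0.6 and 7.5 mm counts as slightly pressed.
- rail_long_end (a point): Point on the centre line of the rail's flat top, 15 mm from the free end of the longer leg, where the test starts. The rail is dark rubber, 28 mm wide, with edges rounded 4 mm; its top is 45 mm above the table when up. This point and the other four belong to the fixed base: they stay at that height when the rail is pressed.
- rail_long_mid (a point): Point on the centre line of the rail's top, half way along the longer leg, 93 mm from rail_long_end. The point midway between the fingertips is what must pass over this point and the others (within about 20 mm), so the fingers are best shut.
- rail_corner (a point): Point on the rail's top where the centre lines of the legs meet at a right angle, 183 mm from rail_long_end and 104 mm from rail_short_end.
- rail_short_mid (a point): Point on the centre line of the rail's top, half way along the shorter leg.
- rail_short_end (a point): Point on the centre line of the rail's top, 15 mm from the free end of the shorter leg, where the test ends.
- bored_block: Loose bare wooden block with a bored hole, 49 x 81 x 34 mm high, lying in the inner angle of the L; origin under its centre. To be left alone.
- filling_knife: Loose filling knife with a wooden handle, 60 x 196 x 13 mm high, lying beyond the longer leg, on the outside of the L; origin under its centre, long along its y axis. To be left alone.
- tin: Loose pressed-steel tin with its lid shut, 94 x 121 x 42 mm high, beside the shorter leg on the outside of the L; origin under its centre. To be left alone.

How it is judged (in metres and radians):
On the way, in this order (a step that is already met when the one before it is completed fails the run):
1. the fingertips press the rail slightly at the free end of the longer leg (horizontal distance between the grasp point and rail_long_end below 0.028 m and value of joint touch_rail between 0.0006 and 0.0075 m and contact force between the fingers and rail_base above 0.3 N), for 0.2 s.
2. they press it half way along the longer leg (horizontal distance between the grasp point and rail_long_mid below 0.028 m and value of joint touch_rail between 0.0006 and 0.0075 m and contact force between the fingers and rail_base above 0.3 N), for 0.1 s.
3. they press it at the corner (horizontal distance between the grasp point and rail_corner below 0.025 m and value of joint touch_rail between 0.0006 and 0.0075 m and contact force between the fingers and rail_base above 0.3 N), for 0.1 s.
4. they press it half way along the shorter leg (horizontal distance between the grasp point and rail_short_mid below 0.02 m and value of joint touch_rail between 0.0006 and 0.0075 m and contact force between the fingers and rail_base above 0.3 N), for 0.1 s.
5. they press it at the free end of the shorter leg (horizontal distance between the grasp point and rail_short_end below 0.025 m and value of joint touch_rail between 0.0006 and 0.0075 m and contact force between the fingers and rail_base above 0.3 N), for 0.2 s.
At the end, for the whole second after the job is handed in: The rail has sprung back fully up (within 0.4 mm), and the block, filling knife and tin lie at rest within 12 mm of where they were (value of joint touch_rail below 0.0004 m and distance of each of bored_block, filling_knife, tin from where it was at the start of the episode below 0.012 m and linear speed of each of bored_block, filling_knife, tin below 0.01 m/s); the robot touches nothing.
It fails at once if the rail is let up between the ends (pressed less than 0.3 mm while the fingertips are within about 30 mm above the rail, over its middle part, more than 45 mm from both end points) (value of joint touch_rail below 0.0003 m and z of the grasp point in the frame of rail_base between 0.02 and 0.095 m and ((x of the grasp point in the frame of rail_base between -0.03 and 0.03 m and y of the grasp point in the frame of rail_base between -0.135 and 0.03 m) or (x of the grasp point in the frame of rail_base between -0.055 and 0.03 m and y of the grasp point in the frame of rail_base between -0.03 and 0.03 m))).
It fails at once if the rail is pinched or pressed hard (fingers on it with over 30 N) (contact force between the fingers and rail_base above 30 N).
It fails at once if the rail is pushed down to its stop (more than 7.5 mm) (value of joint touch_rail above 0.0075 m).
It fails at once if the block, filling knife or tin is moved more than 12 mm (distance of any of bored_block, filling_knife, tin from where it was at the start of the episode above 0.012 m).
It also fails if it takes over 50 s, if anything falls off the work surface, if the arm or the gripper's body presses on something with over 40 N, if the wrist force passes 120 N, or if a joint passes its speed limit or range.

## Working session

There is one attempt and no reset: what is moved stays moved. The work goes in short steps, Python scripts to look and compute and a tool call to move; the robot and the scene stay as the last step left them, time stands still between calls to the robot, and variables do not carry over. Pictures are saved under pics/ and viewed, at most 10 in all, crops included, and the job is handed in when it is done.

```bash
ls; mkdir -p pics; python3 - <<'E'
from bench import r
import cv2,numpy as np,pickle
d={}
for n in("scene","top"):
    s=r.snapshot(n);d[n]=s;cv2.imwrite(f"pics/{n}0.png",s["pixels"]);print(n,s["fx"],s["cx"],s["cy"],s["D"],np.round(s["pose"],3).tolist())
pickle.dump(d,open("d.pkl","wb"))
print(r.sense())
E
```

```text
bench.py
pics
scene 496.214832754282 286.29712720129334 215.64699384109602 [-0.09503381  0.          0.          0.          0.        ] [[0.87, 0.234, -0.435, 233.54], [-0.494, 0.417, -0.763, -569.475], [0.003, 0.878, 0.478, 472.523], [0.0, 0.0, 0.0, 1.0]]
top 382.8683751585114 280.6353210576083 209.7378861553429 [-0.09910186  0.          0.          0.          0.        ] [[0.015, 0.99, -0.137, 466.385], [-1.0, 0.015, 0.003, 56.135], [0.005, 0.137, 0.991, 913.982], [0.0, 0.0, 0.0, 1.0]]
{'time': 0.1, 'joint_pos': array([-7.61668128e+01,  7.50896277e+00,  8.53232441e+01, -1.35362307e-03,
        8.72626621e+01, -4.89476572e+00]), 'qd': array([-0.01822431, -0.02518882, -0.12923344, -0.08834256,  0.03969062,
        0.02970988]), 'joint_efforts': array([ 1.70384021e-03, -5.70952427e+01, -5.01937795e+01, -1.74616898e-04,
        8.09466757e-03, -6.30303916e-06]), 'tool_pos': array([ 192.52119636, -567.7466551 ,  230.36633904]), 'tcp_rot': array([-1.79905362e+02, -6.74773751e-03,  1.87280131e+01]), 'ft_force': array([-0.11618534,  0.67101109,  0.64829496]), 'wrist_torque': array([0.0343767 , 0.08468962, 0.02268086]), 'grip_force': 0.0, 'finger_gap': 85.23998428070786}
```

View pics/top0.png

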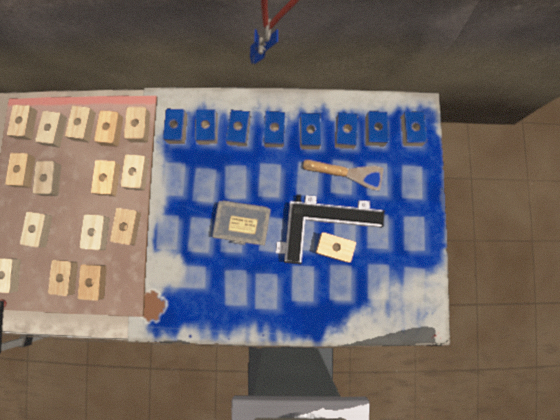

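View pics/scene0.png

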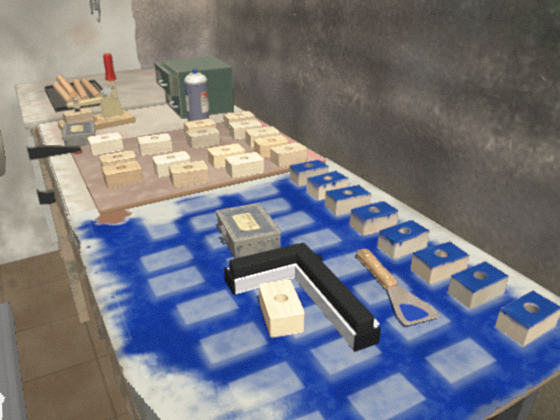

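The top view shows the L with its corner at about (297,213), the long-leg free end at (383,218) and the short-leg free end at (293,262). In the scene view those are at (303,250), (367,335) and (231,275). Next I'll enlarge crops of both for exact corners.

```bash
python3 - <<'E'
import cv2,numpy as np,pickle
d=pickle.load(open("d.pkl","rb"))
out=[]
for n,(x,y,w,h),k in(("top",(280,185,115,85),6),("scene",(215,235,175,120),4)):
    p=d[n]["pixels"][y:y+h,x:x+w]
    c=cv2.resize(p,None,fx=k,fy=k,interpolation=cv2.INTER_CUBIC)
    c=cv2.convertScaleAbs(c,alpha=2.0,beta=0)
    for i in range(0,w,10): cv2.putText(c,str(x+i),(i*k,10),0,.35,(0,255,0)); c[::4,i*k]=(0,255,0)
    for i in range(0,h,10): cv2.putText(c,str(y+i),(0,i*k+4),0,.35,(0,255,0)); c[i*k,::4]=(0,255,0)
    cv2.imwrite(f"pics/{n}1.png",c)
E
```

```text
(no output)
```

View pics/top1.png

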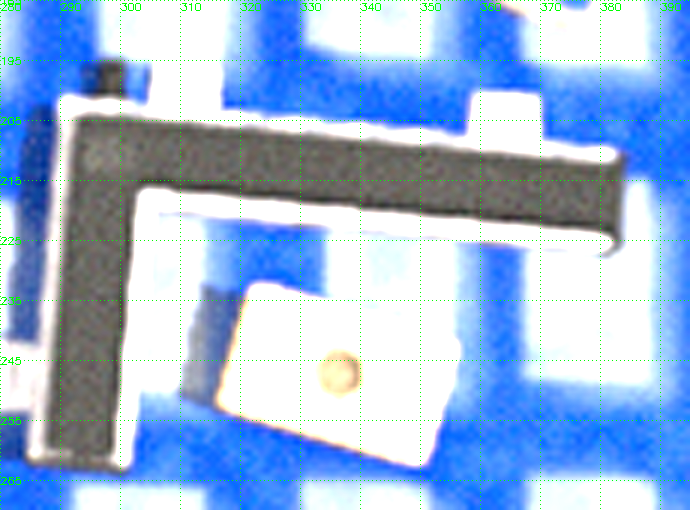

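View pics/scene1.png

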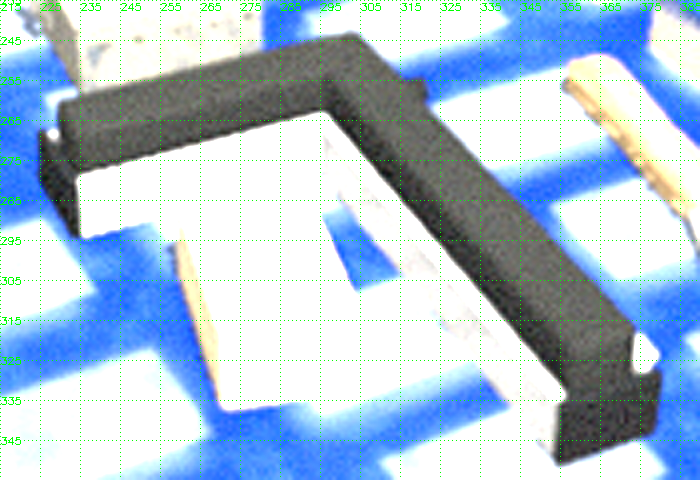

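The top crop shows the rail's outer corner at (291.5,204.5), its inner corner at (302.5,217), the long leg ending near x=382 and the short leg near y=261. In the scene crop the outer corner is at (302,243), and the ends are at (372,316) and (230,261).

```bash
cat > h.py <<'E'
import cv2,numpy as np,pickle
def ray(s,p):
    K=np.array([[s["fx"],0,s["cx"]],[0,s["fy"],s["cy"]],[0,0,1]])
    u=cv2.undistortPoints(np.float64(p).reshape(-1,1,2),K,np.array(s["D"])).reshape(-1,2)
    v=np.c_[u[:,0],-u[:,1],-np.ones(len(u))]
    return s["pose"][:3,3],v@s["pose"][:3,:3].T
def plane(s,p,z):
    o,v=ray(s,p);return o+v*((z-o[2])/v[:,2])[:,None]
def tri(a,p,b,q):
    o1,v1=ray(a,p);o2,v2=ray(b,q);R=[]
    for x,y in zip(v1,v2):
        t=np.linalg.lstsq(np.c_[x,-y],o2-o1,rcond=None)[0]
        A,B=o1+x*t[0],o2+y*t[1];R.append([*(A+B)/2,np.linalg.norm(A-B)])
    return np.array(R)
E
python3 - <<'E'
from h import *
np.set_printoptions(precision=1,suppress=True)
d=pickle.load(open("d.pkl","rb"));T,S=d["top"],d["scene"]
print("tri outer corner, long outer end, short outer end\n",tri(T,[(291.5,204.5),(382,211.5),(287.5,260.5)],S,[(302,243.5),(372.5,315),(230,261)]))
im=T["pixels"].astype(int)
m=((im.max(2)<70)&(im.max(2)-im.min(2)<30)).astype(np.uint8)
n,l,st,c=cv2.connectedComponentsWithStats(m[195:270,280:395].copy());k=1+st[1:,4].argmax();m=np.zeros_like(m);m[195:270,280:395]=l==k
print(st[k])
L=lambda pts:plane(T,pts,45)[:,:2]
def edge(pts):
    w=L(pts);vx=cv2.fitLine(w.astype(np.float32),cv2.DIST_HUBER,0,.01,.01).ravel();return vx
up,lo,le,ri=[],[],[],[]
for x in range(310,376):
    y=np.flatnonzero(m[:,x]);up.append((x,y.min()-.5));lo.append((x,y.max()+.5))
for y in range(222,257):
    x=np.flatnonzero(m[y]);le.append((x.min()-.5,y));ri.append((x.max()+.5,y))
E=[edge(np.array(q)) for q in(up,lo,le,ri)]
for e in E:print(e[2:],np.degrees(np.arctan2(e[1],e[0])))
def line_mid(a,b):
    # centre line
    dv=a[:2]+np.sign(a[:2]@b[:2])*b[:2];dv/=np.linalg.norm(dv);n=np.array([-dv[1],dv[0]])
    print("width",abs((a[2:]-b[2:])@n));return n,((a[2:]+b[2:])/2)@n
n1,c1=line_mid(E[0],E[1]);n2,c2=line_mid(E[2],E[3])
C=np.linalg.solve(np.array([n1,n2]),[c1,c2]);print("corner",C,"angle",np.degrees(np.arccos(n1@n2)))
xs=m[214:221].sum(0);xe=np.flatnonzero(xs>3).max()+.5
ys=m[:,290:297].sum(1);ye=np.flatnonzero(ys>3).max()+.5
P=L([(xe,217.5),(293.5,ye)]);print(xe,ye,P,np.linalg.norm(P-C,axis=1))
# block, tin rough
print("block",plane(T,[(320,233),(355,243),(350,262),(316,253)],34))
E
```

```text
tri outer corner, long outer end, short outer end
 [[ 601.6   27.3   38.5    3.7]
 [ 586.3 -181.4   44.3    0.8]
 [ 473.8   34.8   41.1    5.6]]
[   8    9   96   60 1489]
[591.2 -89.8] 85.27433
[566.2 -90. ] 85.24628
[519.8  33.1] -4.871132
[529.8 -51.8] -76.78846
width 24.911608
width 57.642464
corner [581.3 -58.2] angle 126.09011
382.5 262.5 [[ 571.9 -181.9]
 [ 466.8   22.4]] [124. 140.]
block [[ 535.1  -38.5   34. ]
 [ 513.1 -119.5   34. ]
 [ 469.5 -107.6   34. ]
 [ 489.1  -29.4   34. ]]
```

```bash
python3 - <<'E'
from h import *
np.set_printoptions(precision=1,suppress=True)
d=pickle.load(open("d.pkl","rb"));T=d["top"]
im=T["pixels"].astype(int)
m=((im.max(2)<70)&(im.max(2)-im.min(2)<30))
L=lambda p:plane(T,p,45)[:,:2]
def mid(pts):
    v=cv2.fitLine(L(np.array(pts,float)).astype(np.float32),cv2.DIST_HUBER,0,.01,.01).ravel();return v[:2],v[2:]
col=lambda x:np.flatnonzero(m[200:228,x])+200
row=lambda y:np.flatnonzero(m[y,284:307])+284
a=[(x,np.median(col(x))) for x in range(310,376)];b=[(np.median(row(y)),y) for y in range(222,257)]
print([len(row(y)) for y in range(222,257,4)],[len(col(x)) for x in range(310,376,8)])
(v1,p1),(v2,p2)=mid(a),mid(b)
t=np.linalg.solve(np.c_[v1,-v2],p2-p1);C=p1+v1*t[0]
v1=v1*-np.sign(v1[1]);v2=v2*-np.sign(v2[0])
print("C",C,np.degrees(np.arctan2(v1[1],v1[0])),np.degrees(np.arctan2(v2[1],v2[0])),"dot",v1@v2)
P=L([(382.5,217.5),(293.5,261)]);print("lengths",(P[0]-C)@v1,(P[1]-C)@v2)
# average directions
th=(np.arctan2(v1[1],v1[0])+np.arctan2(v2[1],v2[0])+2*np.pi*(v2[1]<0)*0)
l=v1+np.array([-v2[1],v2[0]])*np.sign(v1@np.array([-v2[1],v2[0]]));l/=np.linalg.norm(l)
s=np.array([l[1],-l[0]]);s*=np.sign(s@v2)
le,lm,sm,se=C+183*l,C+90*l,C+52*s,C+104*s
print("l",l,"s",s);print(le,lm,C,sm,se)
E
```

```text
[11, 11, 11, 11, 11, 11, 11, 12, 11] [11, 10, 11, 11, 11, 11, 11, 11, 11]
C [587.4  14.8] -94.7512 175.09503 dot -0.0026833937
lengths 197.27707958710923 117.4403691814817
l [-0.1 -1. ] s [-1.   0.1]
[ 572.  -167.6] [579.8 -74.9] [587.4  14.8] [535.6  19.2] [483.8  23.5]
```

The manual's scale: shifts go in shares of 400 mm and turns go in shares of 60 degrees. Converting my numbers, 380 mm is 0.95, 345 mm is 0.8625.

drive_effector(deltas={"plan":[[0, 0, 0, 0.075, -0.04, 0, 0], [0, 0, 0, 0.2, -0.105, 0, 0], [0, 0, 0, 0.3375, -0.1775, 0, 0], [0, 0, 0, 0.475, -0.25, 0, 0], [0, 0, 0, 0.6125, -0.3225, 0, 0], [0, 0, 0, 0.75, -0.395, 0, 0], [0, 0, 0, 0.8625, -0.455, 0, 0], [0, 0, 0, 0.95, -0.5, 0, 0]]}, squeeze=20)

```text
time: 1.1
tool_pos: [489.4, -254.7, 230.9]
tcp_rot: [-180.0, 0.0, 18.8]
ft_force: [0.1, -0.8, -0.2]
finger_gap: -0.1
grip_force: 0.0
```

drive_effector(deltas={"plan":[[0, 0, 0, 0.1, -0.0525, 0.05, 0], [0, 0, 0, 0.1875, -0.1, 0.125, 0], [0, 0, 0, 0.245, -0.13, 0.2125, 0], [0, 0, 0, 0.27, -0.1425, 0.2875, 0], [0, 0, 0, 0.27, -0.1425, 0.35, 0], [0, 0, 0, 0.27, -0.1425, 0.375, 0], [0, 0, 0, 0.27, -0.1425, 0.375, 0]]})

```text
time: 1.98
tool_pos: [571.7, -168.1, 80.7]
tcp_rot: [-179.9, 0.1, 18.7]
ft_force: [-0.5, -0.4, 0.3]
finger_gap: -0.1
grip_force: 0.0
```

```bash
python3 - <<'E'
from bench import r
from h import *
np.set_printoptions(precision=1,suppress=True)
w=r.snapshot("wrist");t=r.snapshot("scene");pickle.dump((w,t),open("w.pkl","wb"))
p=np.hstack([w["pixels"],t["pixels"][180:,150:400].repeat(1,0) if 0 else cv2.resize(t["pixels"][200:410,240:380],(240,420)) ])
# predicted points
for n,s in(("w",w),):
    R=s["pose"][:3,:3]
    K=np.array([[s["fx"],0,s["cx"]],[0,s["fy"],s["cy"]],[0,0,1]])
    l=np.array([-.083,-.9965]);C=np.array([587.4,14.8])
    for q in[C+198*l,C+183*l,C+90*l,C]:
        X=R.T@(np.r_[q,45]-s["pose"][:3,3]);
        if X[2]>=0: continue
        u=cv2.projectPoints(np.array([[X[0],-X[1],-X[2]]]),np.zeros(3),np.zeros(3),K,np.array(s["D"]))[0].ravel()
        print(q,u); cv2.circle(p,tuple(int(np.clip(i,-999,9999)) for i in u),4,(0,0,255),1)
print(w["pose"])
cv2.imwrite("pics/w1.png",p)
E
```

```text
[ 571.  -182.5] [302.1 248.6]
[ 572.2 -167.6] [279.9 239.5]
[579.9 -74.9] [132.6 179.5]
[587.4  14.8] [-32.  112.8]
[[   0.3    0.9    0.3  637.6]
 [  -0.9    0.3    0.1 -145. ]
 [  -0.    -0.3    1.   223.3]
 [   0.     0.     0.     1. ]]
```

View pics/w1.png

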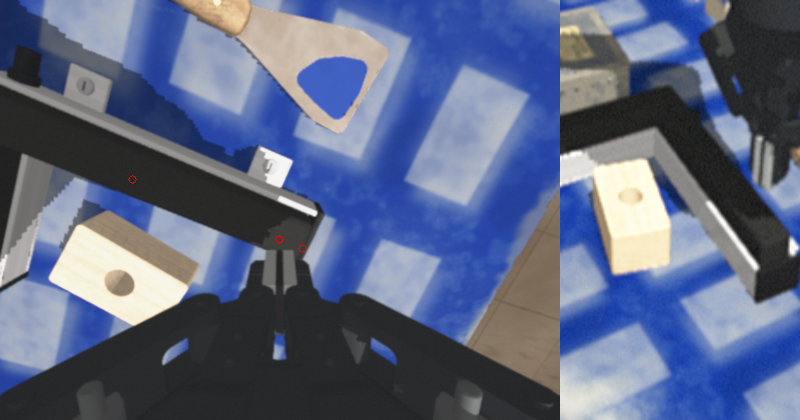

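The wrist view shows the long leg's free end at about (315,225), with the shut fingertips at about (280,255). The predicted centre-line marks fall near the rail's inner edge, so I'll check that offset before pressing.

```bash
python3 - <<'E'
from h import *
np.set_printoptions(precision=1,suppress=True)
w,t=pickle.load(open("w.pkl","rb"))
def proj(s,X):
    K=np.array([[s["fx"],0,s["cx"]],[0,s["fy"],s["cy"]],[0,0,1]]);X=s["pose"][:3,:3].T@(np.array(X)-s["pose"][:3,3])
    return cv2.projectPoints(np.array([[X[0],-X[1],-X[2]]]),np.zeros(3),np.zeros(3),K,np.array(s["D"]))[0].ravel()
for n,s in(("w",w),("scene",t)): print(n,"TCP",proj(s,(571.7,-168.1,80.7)))
im=w["pixels"]
C=np.array([587.4,14.8]);l=np.array([-.083,-.9965]);n=np.array([.9965,-.083])
for o in(-19,-14,0,14,19):
  print(o,[proj(w,np.r_[C+a*l+o*n,z]) for a in(90,) for z in(45,26)])
for x in(120,200):print(x,[tuple(im[y,x]) for y in range(90,270,5)])
p=w["pixels"][90:290,60:340];c=cv2.convertScaleAbs(cv2.resize(p,None,fx=2.8,fy=2.8,interpolation=cv2.INTER_CUBIC),alpha=3)
for i in range(0,280,20): cv2.putText(c,str(60+i),(int(i*2.8),10),0,.35,(0,255,0)); c[::4,int(i*2.8)]=(0,255,0)
for i in range(0,200,20): cv2.putText(c,str(90+i),(0,int(i*2.8)+4),0,.35,(0,255,0)); c[int(i*2.8),::4]=(0,255,0)
cv2.imwrite("pics/w2.png",c)
E
```

```text
w TCP [280.7 266.4]
scene TCP [359.5 291.1]
-19 [array([123.6, 208.5]), array([137.8, 200.8])]
-14 [array([126., 201.]), array([140. , 193.9])]
0 [array([132.6, 179.5]), array([146.2, 174.3])]
14 [array([139.6, 157.2]), array([152.7, 153.9])]
19 [array([142.1, 148.9]), array([155.1, 146.4])]
120 [(np.uint8(98), np.uint8(62), np.uint8(48)), (np.uint8(97), np.uint8(57), np.uint8(42)), (np.uint8(96), np.uint8(52), np.uint8(37)), (np.uint8(95), np.uint8(49), np.uint8(32)), (np.uint8(95), np.uint8(46), np.uint8(30)), (np.uint8(94), np.uint8(44), np.uint8(27)), (np.uint8(114), np.uint8(105), np.uint8(105)), (np.uint8(123), np.uint8(123), np.uint8(126)), (np.uint8(147), np.uint8(147), np.uint8(150)), (np.uint8(81), np.uint8(82), np.uint8(83)), (np.uint8(35), np.uint8(35), np.uint8(35)), (np.uint8(39), np.uint8(39), np.uint8(40)), (np.uint8(40), np.uint8(40), np.uint8(41)), (np.uint8(39), np.uint8(39), np.uint8(39)), (np.uint8(41), np.uint8(41), np.uint8(41)), (np.uint8(39), np.uint8(40), np.uint8(41)), (np.uint8(40), np.uint8(40), np.uint8(41)), (np.uint8(41), np.uint8(42), np.uint8(42)), (
[... 1768 characters left out ...]
p.uint8(43)), (np.uint8(40), np.uint8(41), np.uint8(42)), (np.uint8(41), np.uint8(42), np.uint8(42)), (np.uint8(40), np.uint8(40), np.uint8(40)), (np.uint8(40), np.uint8(41), np.uint8(40)), (np.uint8(42), np.uint8(42), np.uint8(44)), (np.uint8(40), np.uint8(41), np.uint8(40)), (np.uint8(191), np.uint8(166), np.uint8(155)), (np.uint8(198), np.uint8(171), np.uint8(160)), (np.uint8(198), np.uint8(176), np.uint8(165)), (np.uint8(198), np.uint8(180), np.uint8(169)), (np.uint8(197), np.uint8(182), np.uint8(174)), (np.uint8(198), np.uint8(183), np.uint8(174)), (np.uint8(198), np.uint8(187), np.uint8(181)), (np.uint8(202), np.uint8(185), np.uint8(178)), (np.uint8(184), np.uint8(173), np.uint8(170))]
```

View pics/w2.png

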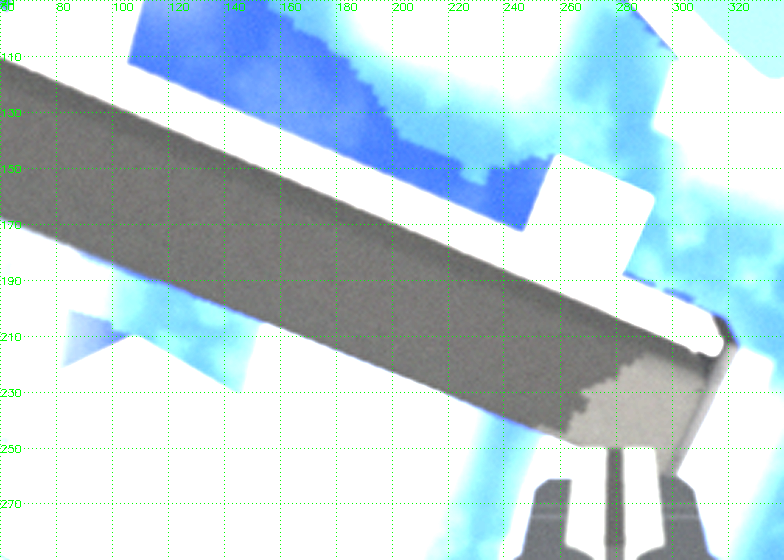

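The rail's inner top edge at x=133 is at y≈197, against a prediction of about 203, so the rail lies 2–3 mm further in +x, well within tolerance. I'll shift 2 mm and descend.

In the tool's units: 32 mm is 0.08, 27 mm is 0.0675.

drive_effector(deltas={"plan":[[0, 0, 0, 0.005, 0.0025, 0.0375, 0], [0, 0, 0, 0.005, 0.0025, 0.0675, 0], [0, 0, 0, 0.005, 0.0025, 0.08, 0], [0, 0, 0, 0.005, 0.0025, 0.08, 0]]})

```text
time: 2.58
tool_pos: [573.9, -168.3, 48.4]
tcp_rot: [-179.9, 0.1, 18.7]
ft_force: [-1.0, -0.4, -0.5]
finger_gap: -0.1
grip_force: 0.0
```

drive_effector(deltas={"plan":[[0, 0, 0, 0, 0, 0.005, 0], [0, 0, 0, 0, 0, 0.01, 0], [0, 0, 0, 0, 0, 0.0125, 0], [0, 0, 0, 0, 0, 0.015, 0], [0, 0, 0, 0, 0, 0.015, 0]]})

```text
time: 3.2
tool_pos: [574.8, -168.6, 43.6]
tcp_rot: [180.0, -0.0, 18.7]
ft_force: [-0.9, 0.3, 2.8]
finger_gap: -0.1
grip_force: 1.4
```

In the tool's units: 3 mm is 0.0075, 1.5 mm is 0.0038.

drive_effector(deltas={"plan":[[0, 0, 0, 0, 0, 0.0038, 0], [0, 0, 0, 0, 0, 0.0075, 0], [0, 0, 0, 0, 0, 0.0075, 0], [0, 0, 0, 0, 0, 0.0075, 0]]})

```text
time: 3.7
tool_pos: [574.8, -168.6, 40.7]
tcp_rot: [180.0, -0.0, 18.7]
ft_force: [-2.3, 0.0, 7.0]
finger_gap: 0.1
grip_force: 3.1
```

drive_effector(deltas={"plan":[[0, 0, 0, 0.005, -0.0125, 0, 0], [0, 0, 0, 0.0175, -0.0375, 0, 0], [0, 0, 0, 0.03, -0.0675, 0, 0], [0, 0, 0, 0.0425, -0.0975, 0, 0], [0, 0, 0, 0.055, -0.1275, 0, 0], [0, 0, 0, 0.0675, -0.1575, 0, 0], [0, 0, 0, 0.08, -0.185, 0, 0], [0, 0, 0, 0.09, -0.21, 0, 0]]})

```text
time: 4.7
tool_pos: [582.7, -78.2, 41.2]
tcp_rot: [179.9, -0.1, 18.7]
ft_force: [1.1, -4.5, 5.5]
finger_gap: 0.4
grip_force: 2.9
```

In the tool's units: -85 mm is -0.2125, -82 mm is -0.205.

drive_effector(deltas={"plan":[[0, 0, 0, 0.0125, -0.03, 0, 0], [0, 0, 0, 0.025, -0.06, 0, 0], [0, 0, 0, 0.0375, -0.09, 0, 0], [0, 0, 0, 0.05, -0.12, 0, 0], [0, 0, 0, 0.065, -0.15, 0, 0], [0, 0, 0, 0.0775, -0.18, 0, 0], [0, 0, 0, 0.09, -0.205, 0, 0], [0, 0, 0, 0.0925, -0.2125, 0, 0]]})

```text
time: 5.7
tool_pos: [590.4, 14.6, 41.2]
tcp_rot: [179.9, -0.1, 18.8]
ft_force: [0.1, -4.8, 6.8]
finger_gap: -0.4
grip_force: 3.0
```

drive_effector(deltas={"plan":[[0, 0, 0, 0, 0, 0, 0], [0, 0, 0, 0, 0, 0, 0]]})

```text
time: 5.95
tool_pos: [590.4, 14.8, 41.1]
tcp_rot: [179.9, -0.1, 18.7]
ft_force: [-0.4, -0.5, 6.2]
finger_gap: 0.1
grip_force: 3.0
```

In the tool's units: -48 mm is -0.12, -45 mm is -0.1125.

drive_effector(deltas={"plan":[[0, 0, 0, -0.01, -0.005, 0, 0], [0, 0, 0, -0.03, -0.0125, 0, 0], [0, 0, 0, -0.0525, -0.0225, 0, 0], [0, 0, 0, -0.075, -0.0325, 0, 0], [0, 0, 0, -0.0975, -0.0425, 0, 0], [0, 0, 0, -0.1125, -0.05, 0, 0], [0, 0, 0, -0.12, -0.0525, 0, 0], [0, 0, 0, -0.12, -0.0525, 0, 0]]})

```text
time: 6.95
tool_pos: [538.8, 19.4, 41.6]
tcp_rot: [179.9, -0.2, 18.7]
ft_force: [1.9, 0.1, 5.5]
finger_gap: 0.3
grip_force: 2.7
```

drive_effector(deltas={"plan":[[0, 0, 0, -0.0175, -0.0075, 0, 0], [0, 0, 0, -0.04, -0.0175, 0, 0], [0, 0, 0, -0.0625, -0.0275, 0, 0], [0, 0, 0, -0.085, -0.0375, 0, 0], [0, 0, 0, -0.105, -0.045, 0, 0], [0, 0, 0, -0.12, -0.0525, 0, 0], [0, 0, 0, -0.12, -0.0525, 0, 0], [0, 0, 0, -0.12, -0.0525, 0, 0]]})

```text
time: 7.95
tool_pos: [486.1, 23.8, 41.2]
tcp_rot: [179.9, -0.1, 18.7]
ft_force: [0.6, 0.1, 6.4]
finger_gap: -0.0
grip_force: 2.9
```

Now at the short end and still pressed. I'll hold briefly, then lift straight up.

In the tool's units: -120 mm is -0.3, -110 mm is -0.275.

drive_effector(deltas={"plan":[[0, 0, 0, 0, 0, 0, 0], [0, 0, 0, 0, 0, 0, 0], [0, 0, 0, 0, 0, -0.0375, 0], [0, 0, 0, 0, 0, -0.1125, 0], [0, 0, 0, 0, 0, -0.2, 0], [0, 0, 0, 0, 0, -0.275, 0], [0, 0, 0, 0, 0, -0.3, 0], [0, 0, 0, 0, 0, -0.3, 0]]})

```text
time: 8.95
tool_pos: [485.2, 24.0, 160.6]
tcp_rot: [180.0, -0.0, 18.7]
ft_force: [-0.2, -0.1, 0.1]
finger_gap: -0.5
grip_force: 0.0
```

```bash
python3 - <<'E'
from bench import r
import cv2
cv2.imwrite("pics/end.png",r.snapshot("scene")["pixels"])
E
```

```text
(no output)
```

View pics/end.png

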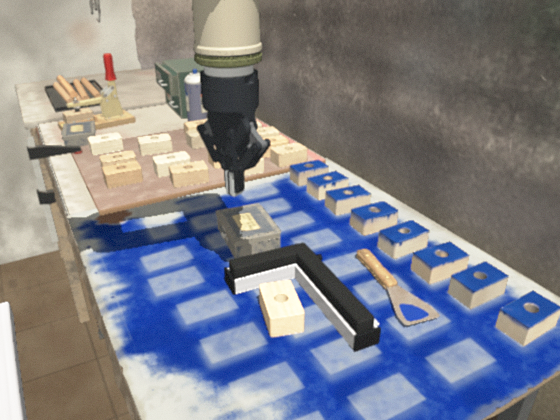

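The gripper is clear above the short leg at about (235,185). The rail is up, and the block (282,308), knife (395,290) and tin (248,232) are where they were.

```bash
python3 -c "
from bench import r
print(r.hand_in())"
```

```text
the job is handed in; nothing more can be done
None
```

I ran the shut fingertips along the rail from the long end, round the corner to the short end, with it pressed about 3.5–4 mm at each check. I then lifted clear and handed in at about 9 s; the block, knife and tin look unmoved in the last picture, but no verdict was returned.

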